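Stopper the sample flask and click its carriage into the gauge notch

ROBOT

A 6-joint arm with a two-finger parallel gripper is mounted at the origin on the work surface. World frame = base frame: x ahead of the robot, y to its left, z up, the work surface at z = 0. Lengths are in m, angles in rad, forces in N, time in s.
With the tool pointing down it reaches from about 0.3 to 0.875 m from the base axis. Payload 6.4 kg.
Tool frame: the origin (TCP) lies between the finger pads; the fingertips stand ctrl.tip_extent ahead of it and the grasp point (between the pads) is the TCP (ctrl.tip_extent is the distance from the TCP to the fingertips, in m); z points along the fingers, y is the line along which they close (so a half turn about z gives the same grasp; the last joint's range is limited). The gripper opens to 85 mm and grips with 20 to 120 N. Pads are 22 mm wide; open, the fingers measure 114 mm over their backs; the gripper's body (76 mm by 85 mm) begins 54 mm behind the grasp point. The pads swing forward as they close: fully open they stand 13 mm farther back than shut.
Start: joints at [1.101, 0.181, 1.607, -0, 1.354, -0.206], TCP at [0.15, 0.555, 0.25] pointing down, gripper open.
Joint ranges: [-2.99, 2.99], [-0.89, 2.07], [0.3, 2.58], [-1.14, 4.28], [0, 2.63], [-3.12, 3.12]. Speed limits (rad/s): [2.57, 2.57, 3.01, 3.14, 3.14, 3.14].

INTERFACE

Orientations are given as a unit quaternion [w, x, y, z].
In Python, from bench import ctrl gives the robot as it stands.
- The arm moves only by the tool send_rows, never from a script. Its arguments are lists of equal length, an entry for each row: "dr": the turn, a rotation vector about the tool's x, y, z in units of 6 degrees (1.0 is 6 degrees), a list of three; "xyz": the shift along the tool's x, y, z in cm, a list of three; "jaw": the opening in per cent of the stroke, from 0 (shut) to 100 (fully open). In form: {"dr": [[wx, wy, wz], ...], "xyz": [[dx, dy, dz], ...], "jaw": [jaw, ...]}. A call has exactly 8 rows; each row is the pose to reach, as a shift and turn from the pose commanded when the call began, along the tool's axes at that moment; what a row does not reach only later rows make up. A row lasts 1/8 s, in which the tool goes at most 62.5 mm and 10.7 degrees, less where a joint would pass 70% of its speed; a pose out of reach is approached as far as the arm can. A call with a gripper value outside its range is refused whole. The fingers move at their own pace and stop on an object; the grip force is fixed at half the most. Time passes only in rows, so rows that repeat a pose let the fingers close, or fill a call up. It gives the time, the measured TCP pose, the force, the opening and the grip force at its end, in the units of the state.
- ctrl.get_obs(): the state, without advancing time (a new reading comes with each control period).
- ctrl.camera(name): name is "side" or "top" or "wrist"; returns the picture (384x512x3 uint8, red, green, blue); there is no depth.
- ctrl.calibration(name): a dict with "camera_matrix" (3x3 intrinsics, pixels), "D" ([k1, k2, p1, p2, k3] as OpenCV has them; the pictures are not rectified), "world_from_camera" (4x4, takes a point from camera to world coordinates). Camera axes: x right, y up, looking along -z (the intrinsics and any distortion apply to the point x, -y, -z); pixel columns grow to the right and rows downward; lengths in m; the calibration is good to about 2 mm. A picture is of the moment at which its call begins: read the wrist's pose just before it. calibration takes no time and is no camera call; for the wrist camera it gives the pose at the moment of the call.
- ctrl.hand_in(): hands the job in; it is judged then, once.
The state is a dict: "time_s": time; "q": joint angles; "dq": joint speeds; "joint_efforts": joint torques, N m; "eef_pos": TCP position; "eef_rot": TCP orientation; "wrist_force": force on the tool from outside, world axes, zero at the start; "torque": the same for the moment, N m; "opening": opening from 0.0 (shut) to 1.0 (fully open); "grasp_force": force on a finger pad.
Only numpy, scipy, OpenCV 4.12 (cv2) and the standard library are available. Lean on these libraries where they do the work, as an engineer would, in place of code of your own. Each camera call takes 0.05 s, during which the arm holds its last target. There are 200 camera calls.

TASK

Put the red stopper fully home and upright in the neck of the amber flask and let go of it. Then take the flask carriage by its blue handle post and slide it along the rail until you feel it click into the notch at the white gauge, and finish with the fingers still gripping the post, holding the carriage steady in the notch. Leave the other stoppers and everything else on the bench where they are.

Things in the scene. Friction and masses are not known exactly. Their poses are not given: they have to be found in the camera images.
- stopper_center (a point): the red stopper, 62 mm tall, point half-way up its axis, z up. Tapered plug (20 mm diameter at the foot, 27 mm at its top) from 31 to 1 mm below this point, flange 42 mm diameter from 1 mm below to 4 mm above, round grip knob 26 mm diameter from 4 to 31 mm above. Fully home in the flask its flange lies on the rim and this point is 1 mm above the rim
- stopper: the same red stopper, about 40 g; origin at the centre of its foot, 31 mm below stopper_center, z up. It starts upright, hanging by its flange in one of the block's three holes
- rack: light wooden stopper block 195 (its x) x 60 (its y) x 45 mm, fixed on the bench; origin at the centre of its underside. Three holes in a row along its x, 65 mm apart, the middle one at its centre
- blue_stopper: blue stopper in the block, same shape as the red one, stays there; origin at its foot
- grey_stopper: grey stopper in the block, same shape as the red one, stays there; origin at its foot
- rail: fixed guide rail 380 mm long along its own y, 60 mm wide (its x); origin at the centre of its underside on the bench. The yellow carriage (top face 28 mm above the bench, 74 mm wide, 165 mm long) slides on it towards the rail's +y, with an end stop at either end
- carriage (a joint): how far the carriage has slid along the rail's +y, m, 0 to 0.20; starts below 0.05; notch at 0.10 to 0.16. About 1 N of drag; a spring ball under its pointer must be pushed over a ridge (about 5 to 7 N along the rail, from 12 to 6.5 mm before the notch), then pulls the carriage forward into the notch, with 1 mm of free play; a like ridge follows behind
- flask_mouth (a point): centre of the mouth of the amber conical flask fixed upright on the carriage, at rim height, 118 mm above the bench. Neck 40 mm outer, 32 mm bore, 30 mm deep; flask foot 76 mm across. It moves with the carriage. 95 mm from the handle's axis along the rail (the handle is on the rail's -y side of the flask)
- handle_grip (a point): grasp point on the carriage's blue upright handle post, on its axis, 113 mm above the bench. Post 20 x 20 mm, sides along the rail's x and y, standing from the carriage's top face up to 130 mm above the bench (17 mm above this point)
- pointer (a point): the pointer of the carriage: under the steel ball-plunger (17 mm diameter, black line on top) that sticks out on the rail's +x side, beside the flask; 16 mm above the bench. It moves with the carriage
- notch (a point): middle of the notch between two steel ridges 13 mm apart on the dark strip at the foot of the white gauge (50 mm long, 87 mm high, red line on top in line with the notch), 16 mm above the bench; own y along the rail's +y. In the notch, pointer and notch coincide. The gauge stands fixed on the rail's +x side; its place along the rail varies
- tin: white paint tin 90 mm diameter, 110 mm tall, leave alone; origin under its centre
- jar: lidded jar 68 mm diameter, 90 mm tall, leave alone; origin under its centre
- sanding_block: cork sanding block 110 x 65 x 35 mm, leave alone; origin under its centre
- mug: steel mug 80 mm diameter, 90 mm tall, leave alone; origin under its centre
- tape_roll: yellow roll of tape 100 mm diameter, 25 mm high, lying flat, leave alone; origin under its centre
- brush: paint brush 200 mm long lying along its x, leave alone; origin under its middle
There are look-alikes about, which are no part of the job. What is shaped like the part that bears notch but brown or pink is not meant.

How it is judged:
On the way, in this order (a step that is already met when the one before it is completed fails the run):
1. the red stopper sits fully home and upright in the flask neck, let go (horizontal distance between stopper_center and flask_mouth below 0.005 m and z of stopper_center in the frame of flask_mouth between -0.004 and 0.0045 m and angle between stopper_center's own z axis and vertical below 0.1 rad and contact force between the fingers and stopper below 0.1 N), for 0.2 s.
2. the carriage is in the notch, gripped by its handle post (y of pointer in the frame of notch between -0.003 and 0.003 m and contact force between the fingers and carriage_c0 above 2 N and horizontal distance between the grasp point and handle_grip below 0.02 m), for 0.4 s.
At the end, for the whole second after the job is handed in: Pointer within 3 mm of the notch along the rail, still (10 mm/s); fingers grip the blue post (over 2 N, grasp within 20 mm of its axis from above); red stopper home in the neck (within 5 mm of its axis, centre at most 4.5 mm above the rim, upright to 0.1 rad), not touched by the fingers (all of step 1 and all of step 2 and velocity of joint carriage between -0.01 and 0.01 m/s); the arm keeps its last pose, push and grip.
It fails at once if a blue or grey stopper moved over 20 mm, or another bystander over 30 mm (distance of any of blue_stopper, grey_stopper from where it was at the start of the episode above 0.02 m or distance of any of tin, jar, sanding_block, mug, tape_roll, brush from where it was at the start of the episode above 0.03 m).
It also fails if it takes over 58 s, if anything falls off the work surface, if the arm or the gripper's body presses on something with over 40 N, if the wrist force passes 120 N, or if a joint passes its speed limit or range.

## Working session

There is one attempt and no reset: what is moved stays moved. The work goes in short steps, Python scripts to look and compute and a tool call to move; the robot and the scene stay as the last step left them, time stands still between calls to the robot, and variables do not carry over. Pictures are saved under pics/ and viewed, at most 10 in all, crops included, and the job is handed in when it is done.

Besides the shell and the picture viewer there is one more tool, called after "Emit:" as name(argument=value, ...) on one line, values as JSON. send_rows: Moves the arm, as the interface text tells. Its arguments: {"type":"object","properties":{"dr":{"type":"array","items":{"type":"array","items":{"type":"number"}}},"xyz":{"type":"array","items":{"type":"array","items":{"type":"number"}}},"jaw":{"type":"array","items":{"type":"number"}}},"required":["dr","xyz","jaw"]}

```bash
mkdir -p pics; cat > h.py <<'E'
import numpy as np, cv2
from bench import ctrl
def cal(n):
    c=ctrl.calibration(n); return np.array(c["camera_matrix"]),np.array(c["D"]),np.array(c["world_from_camera"])
def ray(n,uv,c=None):
    K,D,T=c or cal(n)
    p=cv2.undistortPoints(np.array([[uv]],float),K,D)[0,0]
    d=T[:3,:3]@np.array([p[0],-p[1],-1]); return T[:3,3],d
def atz(n,uv,z,c=None):
    o,d=ray(n,uv,c); return o+d*(z-o[2])/d[2]
def proj(n,P,c=None):
    K,D,T=c or cal(n)
    q=(np.array(P)-T[:3,3])@T[:3,:3]; q=q*[1,-1,-1]
    return cv2.projectPoints(q.reshape(-1,1,3),np.zeros(3),np.zeros(3),K,D)[0][:,0]
def save(im,f): cv2.imwrite('pics/'+f,cv2.cvtColor(im,cv2.COLOR_RGB2BGR))
E
python3 - <<'E'
from h import *
o=ctrl.get_obs(); print(o['time_s'],o['eef_pos'],o['eef_rot'],ctrl.tip_extent)
for n in ['top','side']:
    im=ctrl.camera(n); np.save(n+'.npy',im); save(cv2.resize(im,None,fx=1.5,fy=1.5),n+'.png')
    print(n,cal(n)[2].round(3).tolist())
E
```

```text
0.0 [0.14966515 0.55464301 0.24938464] [-3.02920627e-04  1.31517768e-01  9.91313422e-01 -8.26891424e-04] 0.019
top [[0.017, 0.987, -0.157, 0.382], [-1.0, 0.018, 0.006, -0.021], [0.009, 0.157, 0.988, 1.154], [0.0, 0.0, 0.0, 1.0]]
side [[-0.999, 0.045, -0.026, 0.505], [-0.051, -0.783, 0.62, 0.744], [0.008, 0.621, 0.784, 1.069], [0.0, 0.0, 0.0, 1.0]]
```

View pics/top.png

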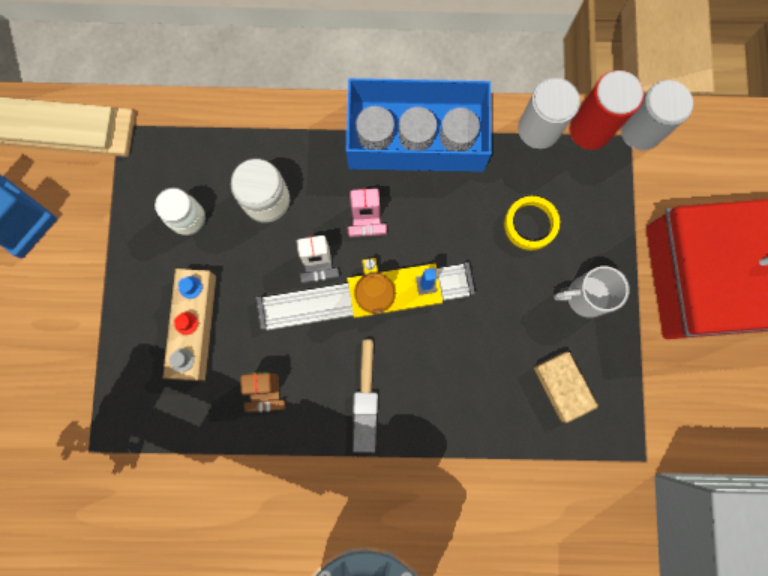

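View pics/side.png

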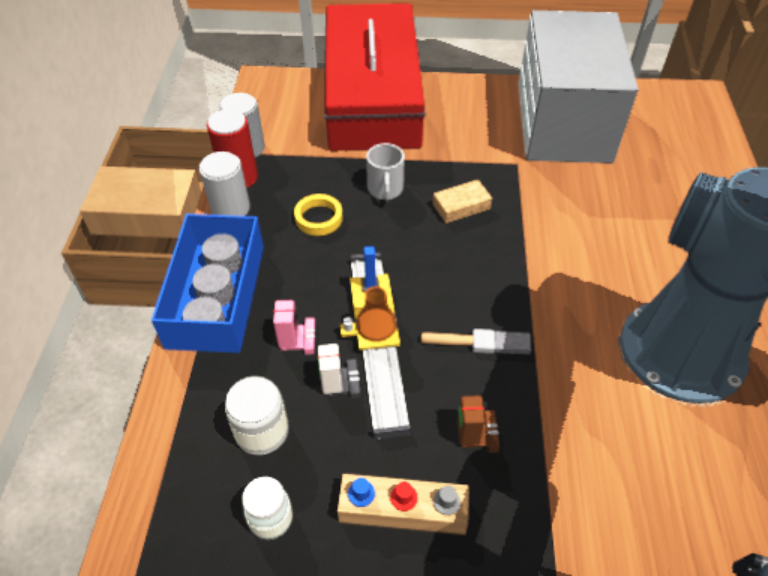

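Top view (768-px scale): red stopper (185,322), blue (190,287) and grey (180,358). The flask is at (375,292), the blue post at (429,280) and the pointer at (370,264). The gauge could be white (315,250), pink (366,210) or brown (262,390); white is the right one. The other red items, the can at (605,110) and the toolbox at (720,270), are not the stopper. The rail's +y points image-left, which is world +y.

```bash
python3 - <<'E'
from h import *
t=np.load('top.npy'); s=np.load('side.npy')
a=cv2.resize(t[150:260,100:330],None,fx=3.4,fy=3.4,interpolation=cv2.INTER_CUBIC)[:, :780]
b=cv2.resize(s[155:350,200:330],None,fx=3,fy=3,interpolation=cv2.INTER_CUBIC)
save(a,'ta.png'); save(b,'sb.png')
print(proj('top',[[.15,.555,.25]]))
E
```

```text
[[-32.4547454 373.5101966]]
```

View pics/ta.png

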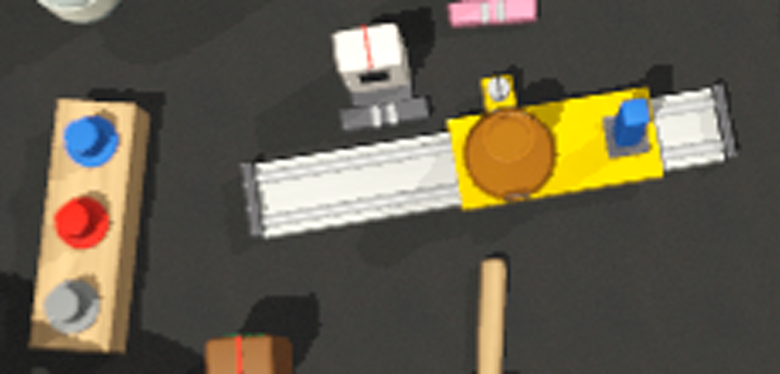

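View pics/sb.png

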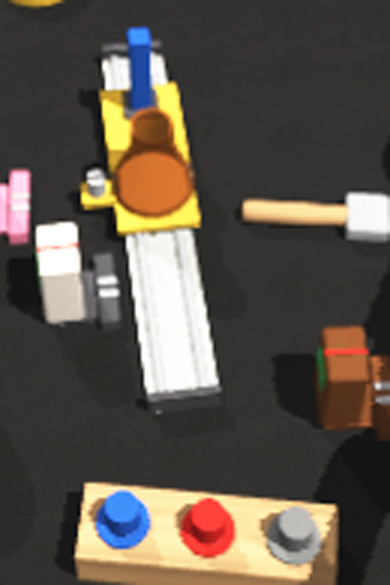

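The crops confirm the choice. In the top crop the red stopper is at (82,222), the flask mouth is near (509,138), the post top is (636,107), and the notch on the dark strip is (384,115), under the white gauge with its red line at (368,45). In the side crop the mouth is (152,128) and the post top is (140,33).

```bash
cat > m.py <<'E'
from h import *
T=lambda p:[(p[0]+.5)/3.4-.5+100,(p[1]+.5)/3.4-.5+150]
S=lambda p:[(p[0]+.5)/3-.5+200,(p[1]+.5)/3-.5+155]
def both(name,a,b,z):
    A=atz('top',T(a),z) if a else None;B=atz('side',S(b),z) if b else None
    print(name,None if A is None else A.round(4),None if B is None else B.round(4))
both('knobtop',(78,224),(210,518),.077)
both('posttop',(636,107),(140,33),.130)
both('mouth',(509,138),(152,128),.118)
both('pointerline',(499,88),(96,181),.0245)
both('notch',(384,115),(107,289),.018)
both('gauge red line',(368,47),(58,245),.087)
for p in [(243,164),(263,237),(737,153),(720,84)]: both('railcorner',p,None,.012)
for p in [(448,118),(648,88),(664,176),(462,210)]: both('carr corner',p,None,.028)
both('blue',(88,138),None,.077);both('grey',(66,306),None,.077)
def blob(n,m):
    k,l,st,c=cv2.connectedComponentsWithStats(m.astype(np.uint8)); 
    for i in range(1,k):
        if st[i,4]>25: print(n,c[i].round(2),st[i])
for n,f in [('top','top.npy'),('side','side.npy')]:
    im=np.load(f).astype(int); r,g,b=im[...,0],im[...,1],im[...,2]
    blob(n+' red',(r>150)&(g<60)&(b<60)); blob(n+' blue',(b>130)&(r<70)&(g<140))
E
python3 m.py
```

```text
knobtop [0.4949 0.3207 0.077 ] [0.4993 0.33   0.077 ]
posttop [ 0.5832 -0.1004  0.13  ] [ 0.5808 -0.1019  0.13  ]
mouth [ 0.5603 -0.007   0.118 ] [ 0.5636 -0.0025  0.118 ]
pointerline [0.6176 0.0032 0.0245] [ 0.6171 -0.0106  0.0245]
notch [0.5948 0.0968 0.018 ] [0.5975 0.1011 0.018 ]
gauge red line [0.635  0.1038 0.087 ] [0.6363 0.1026 0.087 ]
railcorner [0.5531 0.2109 0.012 ] None
railcorner [0.4937 0.1918 0.012 ] None
railcorner [ 0.5695 -0.1926  0.012 ] None
railcorner [ 0.627  -0.1789  0.012 ] None
carr corner [0.5914 0.0439 0.028 ] None
carr corner [ 0.6192 -0.118   0.028 ] None
carr corner [ 0.547  -0.1312  0.028 ] None
carr corner [0.5166 0.0308 0.028 ] None
blue [0.5615 0.3175 0.077 ] None
grey [0.4326 0.3254 0.077 ] None
top red [405.93  71.02] [396  57  28  21  57]
top red [483.49 175.88] [ 450  133   62   89 4719]
top red [123.23 214.72] [117 208  14  15 134]
top blue [280.16  81.83] [ 230   53   98   61 3213]
top blue [  7.38 124.64] [  3 120  11   9  42]
top blue [  3.22 133.6 ] [  0 124  10  21 123]
top blue [ 20.02 155.21] [  4 141  30  29 164]
top blue [283.97 187.94] [280 181  10  12  64]
top blue [127.64 190.48] [120 184  14  14  64]
side red [247.44  38.4 ] [ 217    3   66   69 3929]
side red [162.77 102.87] [154  81  16  43 284]
side red [268.66 332.75] [261 325  16  15 100]
side blue [137.76 190.84] [ 102  143   73   92 3368]
side blue [246.33 177.86] [242 164   9  27 152]
side blue [156.04 185.08] [154 181   5  10  26]
side blue [150.79 206.29] [149 202   5  10  28]
side blue [241.38 330.56] [233 323  16  15 120]
```

Emit:
send_rows(dr=[[0, 0, -1.5], [0, 0, -3], [0, 0, -4.3], [0, 0, -4.3], [0, 0, -4.3], [0, 0, -4.3], [0, 0, -4.3], [0, 0, -4.3]], xyz=[[-5, -1.7, 0], [-11, -3.7, 0], [-17, -5.7, 0], [-23, -7.7, 1], [-29, -9.8, 2], [-35, -11.8, 3], [-39.5, -13.3, 3], [-39.5, -13.3, 3]], jaw=[100, 100, 100, 100, 100, 100, 100, 100])

```text
time_s: 1.1
eef_pos: [0.4992, 0.321, 0.2195]
eef_rot: [-0.0, -0.091, 0.996, -0.0]
wrist_force: [-0.3, 0.5, -0.2]
opening: 0.999
grasp_force: 0.0
```

```bash
python3 - <<'E'
from h import *
o=ctrl.get_obs(); print(o['time_s'],o['eef_pos'],o['eef_rot'],np.abs(o['dq']).max())
c=cal('wrist');im=ctrl.camera('wrist'); save(cv2.resize(im,None,fx=1.5,fy=1.5),'w1.png'); np.save('w1.npy',im)
np.savez('w1c.npz',*c); print(c[2].round(4).tolist())
r,g,b=im.astype(int).transpose(2,0,1)
k,l,st,cc=cv2.connectedComponentsWithStats(((r>130)&(g<70)&(b<70)).astype(np.uint8))
print([(cc[i].round(1),st[i]) for i in range(1,k) if st[i,4]>60])
E
```

```text
1.1 [0.49920367 0.32099286 0.21947062] [-2.25880753e-04 -9.06003156e-02  9.95887219e-01 -4.23669786e-04] 0.06577473157674638
[[-0.1803, -0.9356, -0.3035, 0.421], [0.9836, -0.172, -0.0541, 0.307], [-0.0016, -0.3083, 0.9513, 0.3436], [0.0, 0.0, 0.0, 1.0]]
[(array([256.3, 174.7]), array([242, 165,  36,  29, 277], dtype=int32))]
```

View pics/w1.png

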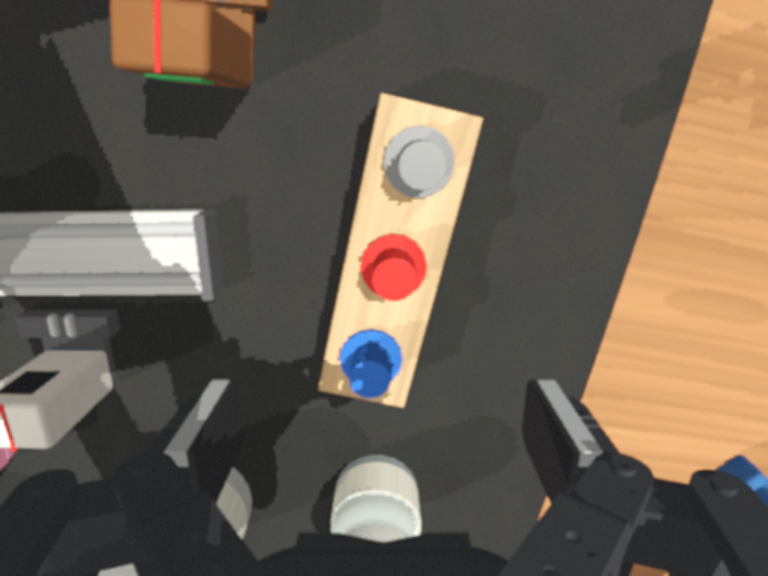

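The wrist view shows the red flange centred near (394,267), with the knob top at (395,278), between grey (420,162) and blue (371,372). The rail appears level in the picture, so the yaw matches it.

```bash
python3 - <<'E'
from h import *
c=tuple(np.load('w1c.npz').values())
f=lambda p:[(p[0]+.5)/1.5-.5,(p[1]+.5)/1.5-.5]
for n,p,z in [('knob',(395,278),.077),('flange',(394,267),.050),('grey',(424,167),.077),('blue',(370,378),.077),
 ('rail',(205,210),.012),('rail',(205,298),.012),('rail',(0,212),.012),('notch',(62,325),.018)]: print(n,atz(0,f(p),z,c).round(4))
im=np.load('w1.npy').astype(int);r,g,b=im.transpose(2,0,1)
m=((r>215)&(g<100)&(b<100)).astype(np.uint8)
k,l,st,cc=cv2.connectedComponentsWithStats(m);print([(cc[i],st[i]) for i in range(1,k) if st[i,4]>40])
m=((r>110)&(g<110)&(b<110)&(r>2*g)).astype(np.uint8);m[:150]=0
cn=max(cv2.findContours(m,0,1)[0],key=cv2.contourArea);e=cv2.minEnclosingCircle(cn);print(e,atz(0,e[0],.05,c))
E
```

```text
knob [0.4984 0.3278 0.077 ]
flange [0.4994 0.3279 0.05  ]
grey [0.4353 0.3314 0.077 ]
blue [0.5635 0.3247 0.077 ]
rail [0.4931 0.1965 0.012 ]
rail [0.5567 0.2011 0.012 ]
rail [0.5196 0.0517 0.012 ]
notch [0.5948 0.0991 0.018 ]
[(array([104.51269036,  23.54822335]), array([102,   0,   6,  48, 197], dtype=int32)), (array([263.02432667, 177.94439618]), array([ 241,  157,   43,   43, 1151], dtype=int32))]
((261.6322937011719, 177.60089111328125), 21.662586212158203) [0.49928629 0.32707997 0.05      ]
```

Emit:
send_rows(dr=[[0, 0, 0], [0, 0, 0], [0, 0, 0], [0, 0, 0], [0, 0, 0], [0, 0, 0], [0, 0, 0], [0, 0, 0]], xyz=[[-0.1, 0.7, 4], [-0.1, 0.7, 8], [-0.1, 0.7, 12], [-0.1, 0.7, 14], [-0.1, 0.7, 15], [-0.1, 0.7, 15], [-0.1, 0.7, 15], [-0.1, 0.7, 15]], jaw=[100, 80, 60, 60, 60, 60, 20, 0])

```text
time_s: 2.15
eef_pos: [0.498, 0.3299, 0.0725]
eef_rot: [0.002, -0.093, 0.996, -0.001]
wrist_force: [0.6, -6.9, 3.8]
opening: 0.274
grasp_force: 58.6
```

Emit:
send_rows(dr=[[0, 0, 0], [0, 0, 0], [0, 0, 0], [0, 0, 0], [0, 0, 0], [0, 0, 0], [0, 0, 0], [0, 0, 0]], xyz=[[0, 0, 0], [0, 0, 0], [0, 0, 0], [0, 0, 0], [0, 0, 0], [0, 0, 0], [0, 0, 0], [0, 0, 0]], jaw=[0, 0, 0, 0, 0, 0, 0, 0])

```text
time_s: 3.15
eef_pos: [0.498, 0.3299, 0.0724]
eef_rot: [0.002, -0.093, 0.996, -0.001]
wrist_force: [0.7, -6.6, 5.4]
opening: 0.278
grasp_force: 58.6
```

Emit:
send_rows(dr=[[0, 0, 0], [0, 0, 0], [0, 0, 0], [0, 0, 0], [0, 0, 0], [0, 0, 0], [0, 0, 0], [0, 0, 0]], xyz=[[0, 0, -1], [0, 0, -3], [0, 0, -6], [0, 0, -9.5], [0, 0, -13], [0, 0, -16], [0, -1, -18], [0, -3, -18]], jaw=[0, 0, 0, 0, 0, 0, 0, 0])

```text
time_s: 4.15
eef_pos: [0.5027, 0.3011, 0.2527]
eef_rot: [0.002, -0.094, 0.996, 0.0]
wrist_force: [-0.8, -0.3, -1.3]
opening: 0.274
grasp_force: 59.0
```

Emit:
send_rows(dr=[[0, 0, 0], [0, 0, 0], [0, 0, 0], [0, 0, 0], [0, 0, 0], [0, 0, 0], [0, 0, 0], [0, 0, 0]], xyz=[[-1, -5, 0], [-2, -10, 0], [-3, -15, 0], [-4, -20.5, 0], [-5, -26, 0], [-6, -30, 0], [-6, -32, 0], [-6, -32, 0]], jaw=[0, 0, 0, 0, 0, 0, 0, 0])

```text
time_s: 5.15
eef_pos: [0.6193, -0.0036, 0.249]
eef_rot: [-0.001, -0.092, 0.996, 0.0]
wrist_force: [-0.6, 0.1, -0.9]
opening: 0.276
grasp_force: 59.0
```

```bash
python3 - <<'E'
from h import *
o=ctrl.get_obs(); print(o['time_s'],o['eef_pos'],o['eef_rot'],np.abs(o['dq']).max(),o['opening'],o['grasp_force'],o['wrist_force'])
c=cal('wrist');im=ctrl.camera('wrist'); save(cv2.resize(im,None,fx=1.5,fy=1.5),'w2.png'); np.save('w2.npy',im)
np.savez('w2c.npz',*c); np.save('side2.npy',ctrl.camera('side')); np.save('top2.npy',ctrl.camera('top'))
print(proj(0,[[.5635,-.003,.118],[.582,-.1,.130]],c)*1.5)
E
```

```text
5.15 [ 0.61928276 -0.00355181  0.24901794] [-1.12673743e-03 -9.18461968e-02  9.95772492e-01  3.87245258e-04] 0.046904866358362156 0.2759642689485364 59.021177887916565 [-0.63348882  0.10160519 -0.88604945]
[[403.24780769 181.35081066]
 [203.4250461  185.45094767]]
```

View pics/w2.png

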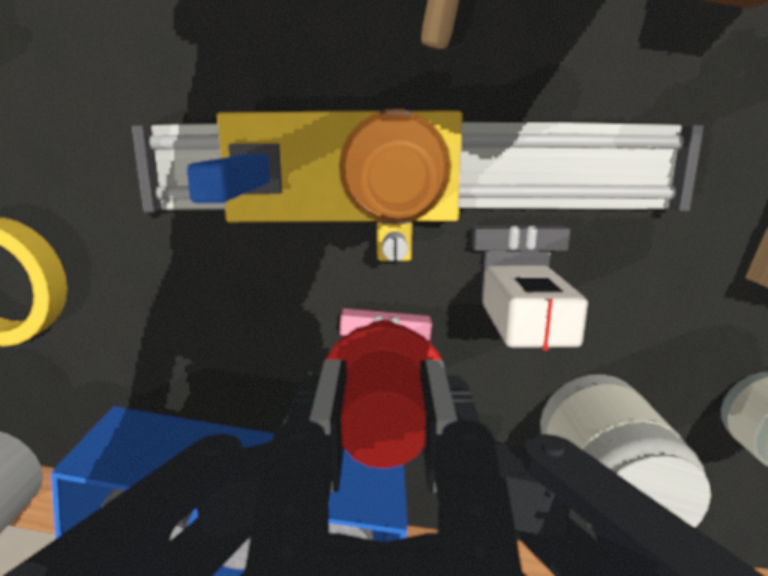

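The wrist view shows the stopper held straight between the pads. The flask rim circle is near (399,175), the post top near (208,182), and the notch is between the bars at (522,238). The pointer line is at (395,246). I'll zoom in for exact circle and post positions.

```bash
python3 - <<'E'
from h import *
im=np.load('w2.npy')[70:180,115:310]
im=np.clip((im.astype(float)-20)*1.5,0,255).astype(np.uint8)
save(cv2.resize(im,None,fx=4,fy=4,interpolation=cv2.INTER_CUBIC),'w2z.png')
E
```

```text
(no output)
```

View pics/w2z.png

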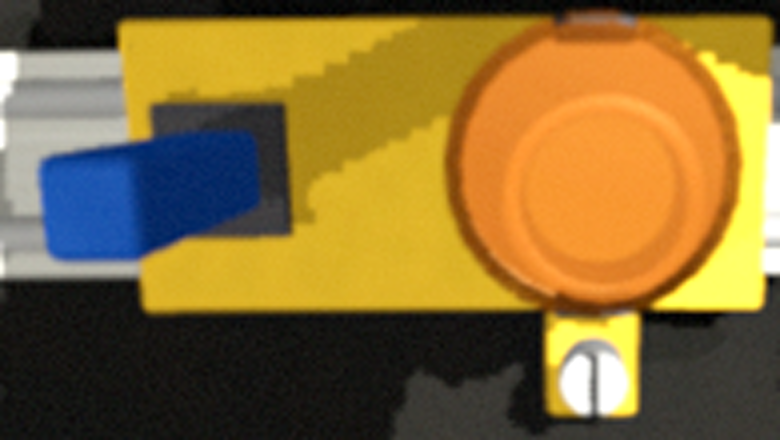

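Zoom (4x): rim outer circle centre is about (602,192), post top centre (91,207), pointer line (594,382).

```bash
python3 - <<'E'
from h import *
c=tuple(np.load('w2c.npz').values())
f=lambda p:[(p[0]+.5)/4-.5+115,(p[1]+.5)/4-.5+70]
g=lambda p:[(p[0]+.5)/1.5-.5,(p[1]+.5)/1.5-.5]
R={}
for n,p,z in [('mouth',f((602,192)),.118),('post',f((91,207)),.130),('ptr',f((594,382)),.0245),('notch',g((522,238)),.018),
 ('c1',f((120,20)),.028),('c2',f((772,17)),.028),('c3',f((765,307)),.028),('c4',f((147,312)),.028),('postbase',f((221,170)),.03)]: R[n]=atz(0,p,z,c); print(n,R[n].round(4))
d=R['mouth']-R['post'];print('dist',np.linalg.norm(d[:2]),np.degrees(np.arctan2(-d[0],d[1])))
e=R['c3']-R['c4'];print(np.degrees(np.arctan2(-e[0],e[1]))); e=R['c2']-R['c1'];print(np.degrees(np.arctan2(-e[0],e[1])))
print('width',np.linalg.norm(R['c1']-R['c4']),np.linalg.norm(R['c2']-R['c3']), 'ctr y',(R['c1']+R['c2']+R['c3']+R['c4'])/4)
E
```

```text
mouth [ 0.5616 -0.0063  0.118 ]
post [ 0.5801 -0.0988  0.13  ]
ptr [0.6194 0.0056 0.0245]
notch [0.5962 0.097  0.018 ]
c1 [ 0.5486 -0.1295  0.028 ]
c2 [0.5185 0.0314 0.028 ]
c3 [0.5902 0.0462 0.028 ]
c4 [ 0.6215 -0.1157  0.028 ]
postbase [ 0.5808 -0.0996  0.03  ]
dist 0.09440435358376327 11.318538222210382
10.924651881656576
10.588406223018952
width 0.07414490579229129 0.07319005500944253 ctr y [ 0.56970686 -0.04189194  0.028     ]
```

```bash
python3 - <<'E'
from h import *
from scipy.spatial.transform import Rotation as Ro
c=tuple(np.load('w2c.npz').values()); im=np.load('w2.npy').astype(int); r,g,b=im.transpose(2,0,1)
m=((r>60)&(g<0.4*r)&(b<0.4*r)); m[:200]=0;m[:, :200]=0;m[:,320:]=0
k,l,st,cc=cv2.connectedComponentsWithStats(m.astype(np.uint8));i=1+np.argmax(st[1:,4]);m=l==i;ys,xs=np.nonzero(m);print(st[i],'top y',ys.min(),'x at rows',[(y,xs[ys==y].min(),xs[ys==y].max()) for y in range(ys.min(),ys.min()+30,4)])
P=np.array([0.61928,-.00355,.24902]);q=[-1.127e-3,-.09185,.99577,.00039]
R=Ro.from_quat(q[1:]+q[:1]).as_matrix(); print(R.round(4))
t=np.linspace(0,2*np.pi,200)
for dz in (.021,.027):
  C=np.c_[.021*np.cos(t),.021*np.sin(t),0*t+dz]@R.T+P; p=proj(0,C,c);print(dz,p.min(0),p.max(0),p[p[:,1].argmin()])
C=np.c_[.013*np.cos(t),.013*np.sin(t),0*t-.005]@R.T+P; p=proj(0,C,c);print('knobtop',p.min(0),p.max(0)); print('mask',ys.max(),xs.min(),xs.max())
E
```

```text
[ 218  214   76   97 4943] top y 214 x at rows [(214, np.int64(253), np.int64(259)), (218, np.int64(242), np.int64(269)), (222, np.int64(234), np.int64(277)), (226, np.int64(227), np.int64(282)), (230, np.int64(223), np.int64(287)), (234, np.int64(220), np.int64(291)), (238, np.int64(218), np.int64(293)), (242, np.int64(231), np.int64(279))]
[[-9.831e-01 -1.829e-01 -2.300e-03]
 [-1.829e-01  9.831e-01  6.000e-04]
 [ 2.200e-03  1.000e-03 -1.000e+00]]
0.021 [212.60440063 215.30853122] [296.97013966 290.40242489] [254.76085599 215.30853122]
0.027 [214.0429234  210.75755672] [295.57228381 283.80879145] [254.78320912 210.75755672]
knobtop [223.9474797  257.21891245] [285.40643297 309.90021675]
mask 310 218 293
```

Emit:
send_rows(dr=[[0, 0, 0], [0, 0, 0], [0, 0, 0], [0, 0, 0], [0, 0, 0], [0, 0, 0], [0, 0, 0], [0, 0, 0]], xyz=[[2, 0.5, 0], [4, 0.8, 1], [5.65, 0.95, 3], [5.65, 0.95, 5], [5.65, 0.95, 6.4], [5.65, 0.95, 7.2], [5.65, 0.95, 8], [5.65, 0.95, 8]], jaw=[0, 0, 0, 0, 0, 0, 0, 0])

```text
time_s: 6.3
eef_pos: [0.5627, -0.003, 0.1698]
eef_rot: [-0.0, -0.093, 0.996, 0.0]
wrist_force: [0.7, 0.6, -0.6]
opening: 0.274
grasp_force: 59.0
```

Emit:
send_rows(dr=[[0, 0, 0], [0, 0, 0], [0, 0, 0], [0, 0, 0], [0, 0, 0], [0, 0, 0], [0, 0, 0], [0, 0, 0]], xyz=[[0, 0, 0.4], [0, 0, 0.8], [0, 0, 1.2], [0, 0, 1.5], [0, 0, 1.7], [0, 0, 1.9], [0, 0, 2.1], [0, 0, 2.1]], jaw=[0, 0, 0, 0, 0, 0, 0, 0])

```text
time_s: 7.3
eef_pos: [0.5628, -0.0033, 0.1492]
eef_rot: [-0.0, -0.093, 0.996, -0.0]
wrist_force: [0.4, -0.8, 0.3]
opening: 0.27
grasp_force: 59.0
```

Emit:
send_rows(dr=[[0, 0, 0], [0, 0, 0], [0, 0, 0], [0, 0, 0], [0, 0, 0], [0, 0, 0], [0, 0, 0], [0, 0, 0]], xyz=[[0, 0, 0.1], [0, 0, 0.2], [0, 0, 0.3], [0, 0, 0.4], [0, 0, 0.5], [0, 0, 0.5], [0, 0, 0.5], [0, 0, 0.5]], jaw=[0, 0, 0, 0, 0, 0, 0, 0])

```text
time_s: 8.3
eef_pos: [0.5632, -0.0033, 0.1457]
eef_rot: [0.0, -0.093, 0.996, -0.0]
wrist_force: [-4.0, -1.1, 9.2]
opening: 0.272
grasp_force: 60.5
```

Emit:
send_rows(dr=[[0, 0, 0], [0, 0, 0], [0, 0, 0], [0, 0, 0], [0, 0, 0], [0, 0, 0], [0, 0, 0], [0, 0, 0]], xyz=[[0, 0, 0], [0, 0, 0], [0, 0, -0.1], [0, 0, -0.2], [0, 0, -0.5], [0, 0, -2], [0, 0, -4.5], [0, 0, -7]], jaw=[35, 50, 65, 75, 75, 75, 75, 75])

```text
time_s: 9.3
eef_pos: [0.5631, -0.0032, 0.2161]
eef_rot: [0.0, -0.093, 0.996, -0.0]
wrist_force: [-0.5, 1.0, -0.7]
opening: 0.756
grasp_force: 0.0
```

Emit:
send_rows(dr=[[0, 0, 0], [0, 0, 0], [0, 0, 0], [0, 0, 0], [0, 0, 0], [0, 0, 0], [0, 0, 0], [0, 0, 0]], xyz=[[-1.5, 0, -1], [-3, 0, -2], [-4.5, 0, -3], [-6, 0, -4], [-6, 0, -4], [-6, 0, -4], [-6, 0, -4], [-6, 0, -4]], jaw=[75, 75, 75, 75, 75, 75, 75, 75])

```text
time_s: 10.3
eef_pos: [0.6213, 0.0079, 0.254]
eef_rot: [-0.0, -0.093, 0.996, 0.0]
wrist_force: [-0.1, -1.0, 0.4]
opening: 0.748
grasp_force: 0.0
```

```bash
python3 - <<'E'
from h import *
o=ctrl.get_obs(); print(o['time_s'],o['eef_pos'],o['eef_rot'],np.abs(o['dq']).max())
c=cal('wrist');im=ctrl.camera('wrist'); np.savez('w3c.npz',*c)
im2=cv2.resize(im,None,fx=1.5,fy=1.5); 
s=ctrl.camera('side')
z=np.zeros((384,800,3),np.uint8); z[:,:512]=im; z[:,520:800]=cv2.resize(s[155:290,210:308],(280,384))
save(z,'w3.png')
print(proj(0,[[.5625,-.004,.150],[.5815,-.098,.130]],c))
E
```

```text
10.3 [0.62131028 0.00793318 0.25402947] [-3.30523808e-04 -9.30645300e-02  9.95660022e-01  6.26530332e-05] 0.007087482375647825
[[253.69283138 116.65240319]
 [125.94502976 116.69561957]]
```

View pics/w3.png

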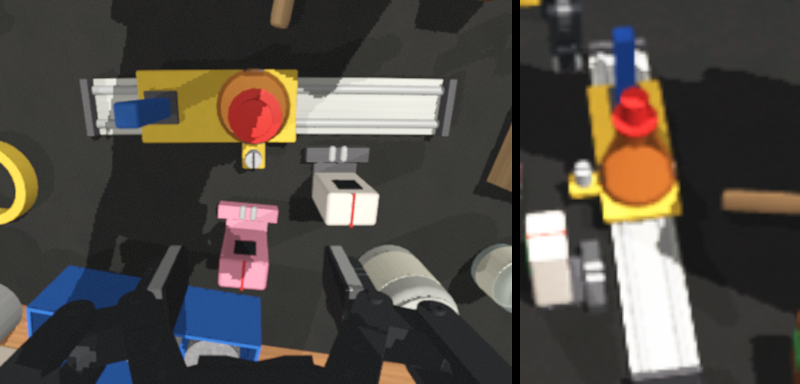

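The red stopper sits upright in the neck, in both the wrist view at (254,118) and the side inset. The post top is at (126,114), which matches the predicted spot.

Emit:
send_rows(dr=[[0, 0, 0], [0, 0, 0], [0, 0, 0], [0, 0, 0], [0, 0, 0], [0, 0, 0], [0, 0, 0], [0, 0, 0]], xyz=[[2.5, -4, 0], [5, -8, 0], [6, -9.6, 0], [6, -9.6, 2], [6, -9.6, 5], [6, -9.6, 8], [6, -9.6, 9], [6, -9.6, 9]], jaw=[75, 75, 75, 75, 75, 75, 75, 75])

```text
time_s: 11.4
eef_pos: [0.5806, -0.0971, 0.1641]
eef_rot: [-0.0, -0.093, 0.996, 0.0]
wrist_force: [-0.3, 0.2, 0.8]
opening: 0.749
grasp_force: 0.0
```

Emit:
send_rows(dr=[[0, 0, 0], [0, 0, 0], [0, 0, 0], [0, 0, 0], [0, 0, 0], [0, 0, 0], [0, 0, 0], [0, 0, 0]], xyz=[[0, 0, 1], [0, 0, 2], [0, 0, 3], [0, 0, 4], [0, 0, 4.9], [0, 0, 4.9], [0, 0, 4.9], [0, 0, 4.9]], jaw=[75, 75, 75, 75, 75, 75, 75, 75])

```text
time_s: 12.4
eef_pos: [0.581, -0.0976, 0.1158]
eef_rot: [0.0, -0.093, 0.996, -0.0]
wrist_force: [-0.6, 0.6, -0.2]
opening: 0.75
grasp_force: 0.0
```

Emit:
send_rows(dr=[[0, 0, 0], [0, 0, 0], [0, 0, 0], [0, 0, 0], [0, 0, 0], [0, 0, 0], [0, 0, 0], [0, 0, 0]], xyz=[[0, 0, 0], [0, 0, 0], [0, 0, 0], [0, 0, 0], [0, 0, 0], [0, 0, 0], [0, 0, 0], [0, 0, 0]], jaw=[60, 45, 35, 25, 10, 0, 0, 0])

```text
time_s: 13.4
eef_pos: [0.5807, -0.0977, 0.1155]
eef_rot: [0.0, -0.093, 0.996, -0.0]
wrist_force: [-1.3, -1.0, 3.7]
opening: 0.226
grasp_force: 59.7
```

Emit:
send_rows(dr=[[0, 0, 0], [0, 0, 0], [0, 0, 0], [0, 0, 0], [0, 0, 0], [0, 0, 0], [0, 0, 0], [0, 0, 0]], xyz=[[0, 0.8, 0], [0, 2, 0], [0, 3.2, 0], [0, 4.4, 0], [0, 5.6, 0], [0, 6.8, 0], [0, 7.5, 0], [0, 7.5, 0]], jaw=[0, 0, 0, 0, 0, 0, 0, 0])

```text
time_s: 14.4
eef_pos: [0.5664, -0.022, 0.1155]
eef_rot: [0.0, -0.094, 0.996, 0.0]
wrist_force: [-1.6, 0.4, 5.4]
opening: 0.224
grasp_force: 60.2
```

```bash
python3 - <<'E'
from h import *
o=ctrl.get_obs(); print(o['time_s'],o['eef_pos'],o['wrist_force'])
for n in ['top','side']:
    im=ctrl.camera(n); np.save(n+'4.npy',im)
t=np.load('top4.npy')[150:230,170:330]; s=np.load('side4.npy')[175:305,200:290]
z=np.zeros((400,800,3),np.uint8); z[:260,:520]=cv2.resize(t,(520,260),interpolation=cv2.INTER_CUBIC); z[:390,530:800]=cv2.resize(s,(270,390),interpolation=cv2.INTER_CUBIC)
save(z,'p4.png')
E
```

```text
14.4 [ 0.56641711 -0.02197596  0.11552152] [-1.55607831  0.41056876  5.35513438]
```

View pics/p4.png

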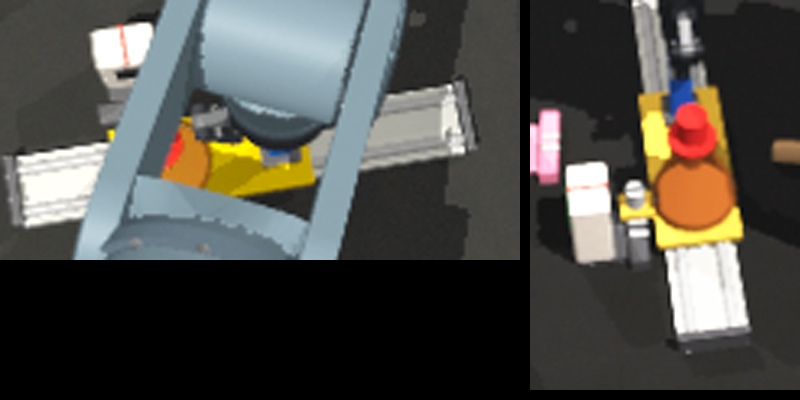

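Emit:
send_rows(dr=[[0, 0, 0], [0, 0, 0], [0, 0, 0], [0, 0, 0], [0, 0, 0], [0, 0, 0], [0, 0, 0], [0, 0, 0]], xyz=[[0, 0.1, 0], [0, 0.2, 0], [0, 0.3, 0], [0, 0.4, 0], [0, 0.5, 0], [0, 0.6, 0], [0, 0.7, 0], [0, 0.8, 0]], jaw=[0, 0, 0, 0, 0, 0, 0, 0])

```text
time_s: 15.5
eef_pos: [0.5653, -0.0161, 0.1155]
eef_rot: [0.0, -0.093, 0.996, -0.001]
wrist_force: [-1.7, -7.5, 4.5]
opening: 0.224
grasp_force: 60.0
```

Emit:
send_rows(dr=[[0, 0, 0], [0, 0, 0], [0, 0, 0], [0, 0, 0], [0, 0, 0], [0, 0, 0], [0, 0, 0], [0, 0, 0]], xyz=[[0, 0.05, 0], [0, 0.1, 0], [0, 0.15, 0], [0, 0.2, 0], [0, 0.2, 0], [0, 0.2, 0], [0, 0.2, 0], [0, 0.2, 0]], jaw=[0, 0, 0, 0, 0, 0, 0, 0])

```text
time_s: 16.5
eef_pos: [0.5652, -0.0154, 0.1156]
eef_rot: [0.0, -0.093, 0.996, -0.001]
wrist_force: [-0.9, -10.2, 3.9]
opening: 0.224
grasp_force: 59.9
```

Emit:
send_rows(dr=[[0, 0, 0], [0, 0, 0], [0, 0, 0], [0, 0, 0], [0, 0, 0], [0, 0, 0], [0, 0, 0], [0, 0, 0]], xyz=[[0, 0.05, 0], [0, 0.1, 0], [0, 0.15, 0], [0, 0.2, 0], [0, 0.2, 0], [0, 0.2, 0], [0, 0.2, 0], [0, 0.2, 0]], jaw=[0, 0, 0, 0, 0, 0, 0, 0])

```text
time_s: 17.5
eef_pos: [0.5646, -0.0124, 0.1155]
eef_rot: [0.0, -0.093, 0.996, -0.001]
wrist_force: [-1.2, -6.1, 6.1]
opening: 0.227
grasp_force: 60.2
```

Emit:
send_rows(dr=[[0, 0, 0], [0, 0, 0], [0, 0, 0], [0, 0, 0], [0, 0, 0], [0, 0, 0], [0, 0, 0], [0, 0, 0]], xyz=[[0, 0.05, 0], [0, 0.1, 0], [0, 0.15, 0], [0, 0.2, 0], [0, 0.2, 0], [0, 0.2, 0], [0, 0.2, 0], [0, 0.2, 0]], jaw=[0, 0, 0, 0, 0, 0, 0, 0])

```text
time_s: 18.5
eef_pos: [0.5641, -0.0094, 0.1155]
eef_rot: [0.0, -0.093, 0.996, 0.0]
wrist_force: [-1.4, -1.6, 6.5]
opening: 0.224
grasp_force: 60.4
```

Emit:
send_rows(dr=[[0, 0, 0], [0, 0, 0], [0, 0, 0], [0, 0, 0], [0, 0, 0], [0, 0, 0], [0, 0, 0], [0, 0, 0]], xyz=[[0, 0.05, 0], [0, 0.1, 0], [0, 0.15, 0], [0, 0.2, 0], [0, 0.2, 0], [0, 0.2, 0], [0, 0.2, 0], [0, 0.2, 0]], jaw=[0, 0, 0, 0, 0, 0, 0, 0])

```text
time_s: 19.5
eef_pos: [0.5636, -0.007, 0.1155]
eef_rot: [0.0, -0.093, 0.996, 0.0]
wrist_force: [-1.9, 1.3, 6.5]
opening: 0.224
grasp_force: 60.4
```

Emit:
send_rows(dr=[[0, 0, 0], [0, 0, 0], [0, 0, 0], [0, 0, 0], [0, 0, 0], [0, 0, 0], [0, 0, 0], [0, 0, 0]], xyz=[[0, 0.05, 0], [0, 0.1, 0], [0, 0.15, 0], [0, 0.15, 0], [0, 0.15, 0], [0, 0.15, 0], [0, 0.15, 0], [0, 0.15, 0]], jaw=[0, 0, 0, 0, 0, 0, 0, 0])

```text
time_s: 20.5
eef_pos: [0.5634, -0.0058, 0.1155]
eef_rot: [0.0, -0.093, 0.996, 0.0]
wrist_force: [-1.9, -0.1, 6.7]
opening: 0.226
grasp_force: 60.4
```

Emit:
send_rows(dr=[[0, 0, 0], [0, 0, 0], [0, 0, 0], [0, 0, 0], [0, 0, 0], [0, 0, 0], [0, 0, 0], [0, 0, 0]], xyz=[[0, 0.05, 0], [0, 0.1, 0], [0, 0.1, 0], [0, 0.1, 0], [0, 0.1, 0], [0, 0.1, 0], [0, 0.1, 0], [0, 0.1, 0]], jaw=[0, 0, 0, 0, 0, 0, 0, 0])

```text
time_s: 21.5
eef_pos: [0.5632, -0.0048, 0.1155]
eef_rot: [0.0, -0.093, 0.996, 0.0]
wrist_force: [-2.6, -1.5, 6.8]
opening: 0.226
grasp_force: 60.4
```

Emit:
send_rows(dr=[[0, 0, 0], [0, 0, 0], [0, 0, 0], [0, 0, 0], [0, 0, 0], [0, 0, 0], [0, 0, 0], [0, 0, 0]], xyz=[[0, 0.05, 0], [0, 0.1, 0], [0, 0.1, 0], [0, 0.1, 0], [0, 0.1, 0], [0, 0.1, 0], [0, 0.1, 0], [0, 0.1, 0]], jaw=[0, 0, 0, 0, 0, 0, 0, 0])

```text
time_s: 22.5
eef_pos: [0.563, -0.004, 0.1155]
eef_rot: [0.0, -0.093, 0.996, 0.0]
wrist_force: [-2.1, -1.2, 7.0]
opening: 0.224
grasp_force: 60.4
```

```bash
python3 - <<'E'
from h import *
o=ctrl.get_obs(); print(o['time_s'],o['eef_pos'],o['wrist_force'],o['dq'].round(4) if hasattr(o['dq'],'round') else o['dq'])
s=ctrl.camera('side'); np.save('side5.npy',s)
t=cv2.resize(s[215:280,205:275],None,fx=8,fy=8,interpolation=cv2.INTER_CUBIC)
save(t,'p5.png')
E
```

```text
22.5 [ 0.56303059 -0.00398292  0.11553442] [-2.06051999 -1.23491532  7.04811677] [-0.0012  0.0001  0.0003 -0.001  -0.0007  0.0002]
```

View pics/p5.png

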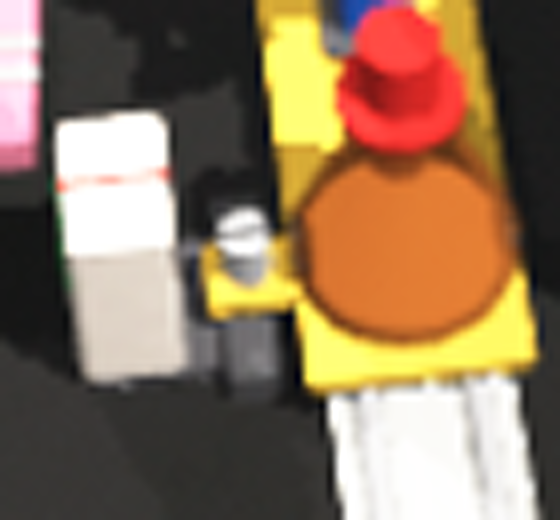

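Emit:
send_rows(dr=[[0, 0, 0], [0, 0, 0], [0, 0, 0], [0, 0, 0], [0, 0, 0], [0, 0, 0], [0, 0, 0], [0, 0, 0]], xyz=[[0, 0.05, 0], [0, 0.1, 0], [0, 0.15, 0], [0, 0.15, 0], [0, 0.15, 0], [0, 0.15, 0], [0, 0.15, 0], [0, 0.15, 0]], jaw=[0, 0, 0, 0, 0, 0, 0, 0])

```text
time_s: 23.55
eef_pos: [0.5629, -0.0034, 0.1155]
eef_rot: [0.0, -0.093, 0.996, -0.001]
wrist_force: [-1.6, -5.3, 5.4]
opening: 0.227
grasp_force: 60.2
```

The far wall of the notch shows as a force rise after about 1 mm of free play, so the carriage is in the notch. I'll ease back to the middle and check.

Emit:
send_rows(dr=[[0, 0, 0], [0, 0, 0], [0, 0, 0], [0, 0, 0], [0, 0, 0], [0, 0, 0], [0, 0, 0], [0, 0, 0]], xyz=[[0, -0.05, 0], [0, -0.1, 0], [0, -0.15, 0], [0, -0.2, 0], [0, -0.2, 0], [0, -0.2, 0], [0, -0.2, 0], [0, -0.2, 0]], jaw=[0, 0, 0, 0, 0, 0, 0, 0])

```text
time_s: 24.55
eef_pos: [0.5631, -0.0041, 0.1155]
eef_rot: [0.0, -0.093, 0.996, 0.0]
wrist_force: [-1.9, -0.3, 6.0]
opening: 0.225
grasp_force: 60.4
```

```bash
python3 - <<'E'
from h import *
o=ctrl.get_obs(); print(o['eef_pos'],o['wrist_force'],o['grasp_force'])
if abs(o['eef_pos'][1]+.0043)<.001: print(ctrl.hand_in())
E
```

```text
[ 0.56306701 -0.00412882  0.11552363] [-1.92372211 -0.32757548  5.99197975] 60.43391704559326
the job is handed in; nothing more can be done
None
```

I handed the job in at about 24.6 s: the red stopper is seated upright in the flask and released, and the carriage is in the white-gauge notch with the fingers still gripping the post at about 60 N; the hand-in returned no verdict.

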